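Put away the blank filter plates and present the marked one to the label reader

ROBOT

A 7-joint arm with a two-finger parallel gripper is mounted at the origin on a cart in front of the work surface, level with it; the furniture and walls round the work are solid. World frame = base frame: x ahead of the robot, y to its left, z up, the work surface at z = 0. Lengths are in mm, angles in rad, forces in N, time in s.
With the tool pointing down it reaches from about 400 to 875 mm from the base axis. Payload 4.4 kg.
Tool frame: the origin (TCP) lies midway between the tips of the shut fingers; the grasp point (between the pads) lies ctrl.grip_depth behind it (ctrl.grip_depth is the distance from the TCP to the grasp point, in mm); z points along the fingers, y is the line along which they close (so a half turn about z gives the same grasp; the last joint's range is limited). The gripper opens to 85 mm and grips with 20 to 120 N. Pads are 22 mm wide; open, the fingers measure 114 mm over their backs; the gripper's body (76 mm by 85 mm) begins 54 mm behind the grasp point. The pads swing forward as they close: fully open they stand 13 mm farther back than shut.
Start: joints at [-1.199, 0.628, 0.038, 1.517, -0.027, 0.996, -0.02], TCP at [275.545, 588.721, 231.313] pointing down, gripper open.
Joint ranges: [-3.06, 3.06], [-0.37, 2.12], [-1.25, 1.32], [0.18, 2.47], [-1.1, 4.24], [0.23, 1.98], [-2.94, 2.94]. Speed limits (rad/s): [2.57, 2.57, 3.14, 3.14, 3.14, 3.14, 3.14].

INTERFACE

Orientations are given as [roll, pitch, yaw] about the fixed x, y, z axes, in that order (R = Rz(yaw) Ry(pitch) Rx(roll)).
In Python, from cell import ctrl gives the robot as it stands.
- The arm moves only by the tool carry_out, never from a script. Its argument "deltas" is one flat list of numbers, 7 for each row, row after row: the turn, a rotation vector about the tool's x, y, z in degrees, then the shift along the tool's x, y, z in m, then the closure, from -1 (fully open) to 1 (shut). In form: [wx, wy, wz, dx, dy, dz, claw, wx, wy, wz, dx, dy, dz, claw, ...]. A call has 1 to 12 rows; each row shifts and turns the commanded pose from where the row before left it, along the tool's axes as they then stand; what a row does not reach is not made up. A row lasts 1/8 s, in which the tool goes at most 62.5 mm and 10.7 degrees, less where a joint would pass 70% of its speed; a pose out of reach is approached as far as the arm can. A call with a gripper value outside its range is refused whole. The fingers move at their own pace and stop on an object; the grip force is fixed at half the most. Time passes only in rows, so rows that do not move let the fingers close. It gives the time, the measured TCP pose, the force, the opening and the grip force at its end, in the units of the state.
- ctrl.read_state(): the state, without advancing time (a new reading comes with each control period).
- ctrl.get_image(name): name is "scene" or "top" or "wrist"; returns the picture (400x640x3 uint8, red, green, blue); there is no depth.
- ctrl.calibration(name): a dict with "mtx" (3x3 intrinsics, pixels), "R" (3x3) and "t" (3): a world point X has camera coordinates R X + t. Camera axes: x right, y down, z forward; pixel columns grow to the right and rows downward; lengths in mm; the calibration is good to about 2 mm. A picture is of the moment at which its call begins: read the wrist's pose just before it. calibration takes no time and is no camera call; for the wrist camera it gives the pose at the moment of the call.
- ctrl.finish_job(): hands the job in; it is judged then, once.
The state is a dict: "clock": time; "qpos": joint angles; "qd": joint speeds; "tau": joint torques, N m; "eef_pos": TCP position; "tool_rot": TCP orientation; "force": force on the tool from outside, world axes, zero at the start; "torque": the same for the moment, N m; "width": finger opening in mm; "gripper_force": force on a finger pad.
Only numpy, scipy, OpenCV 4.12 (cv2) and the standard library are available. Lean on these libraries where they do the work, as an engineer would, in place of code of your own. Each camera call takes 0.05 s, during which the arm holds its last target. There are 200 camera calls.

TASK

Three filter plates lie on the stubs of the drying stand. First lower the two plain ones, one at a time, into the two pockets of the storage case and leave them lying flat there; only then pick up the plate with the small notch cut from one corner (the notch is at its frosted label end). Finish holding it still in the gripper, level and label side up as it lay, with its frosted end about 8 cm above the middle of the reader's glass window and that end pointing straight at the reading head; let no plate fall onto the worktop and leave the other things on the worktop where they are.

Things in the scene. Friction and masses are not known exactly. Their poses are not given: they have to be found in the camera images.
- blank_a: blank plate: pale opal-glass filter plate 76 x 36 x 6 mm (x, y, z), 42 g (varies by a third), plain rectangle, four whole corners, both ends alike. Origin at the centre of its underside; x along its length, z up. Starts flat on a stub of the stand, at any yaw, overhanging it all round: pinch it across its 36 mm width from above
- blank_b: the other blank plate, the same in every way: pale opal-glass filter plate 76 x 36 x 6 mm (x, y, z), 42 g (varies by a third), plain rectangle, four whole corners, both ends alike. Origin at the centre of its underside; x along its length, z up. Starts flat on a stub of the stand, at any yaw, overhanging it all round: pinch it across its 36 mm width from above
- marked_plate: the notched plate, size, mass and glass as the blanks, but a 10 x 10 mm square step is cut out of one corner, at its +x end on the -y side. Origin at the centre of its underside; +x along its length towards the notched, frosted end (last 20 mm, slightly paler); z out of the label side, which faces up at the start. Starts flat on any stub. Pinch it across its 36 mm width near the middle
- frosted_end (a point): centre of the frosted field on the notched plate's upper face: 28 mm from the plate's origin towards +x, 6 mm above its underside
- stand: drying stand, fixed to the worktop: dark steel board 60 x 290 x 8 mm with three stubs (28 mm across the rubber top, tops 28 mm above the worktop), at y = -110, 0 and +110 mm of its frame, one plate on each. Origin at the centre of the underside, its long side along y
- case: grey open storage case, fixed, 204 x 80 x 28 mm, long side along x; origin centre of underside. Two pockets end to end, each 83 x 43 mm inside (long along x) between end walls and corner lugs, tops 28 mm above the worktop; the plate lies on a rail 24 mm wide, top at 18 mm. Between the lugs each long side is open over 55 mm down to 6 mm above the worktop: room for the fingers
- pocket0 (a point): centre of the rail top in the pocket at the case's -x end (50 mm from the case's origin), 18 mm above the worktop; a plate in place has its origin here. Either plate may go in either pocket, either end first
- pocket1 (a point): the same for the pocket at the case's +x end
- reader: label reader, fixed to the worktop: white base 150 x 100 x 16 mm with a glass window and, across its +x end, a reading head 24 x 84 mm that rises to 67 mm above the worktop (its near face at x = +49 mm). Origin at the centre of the underside; x runs along the base towards the head
- window (a point): middle of the reader's glass window (40 x 46 mm), 20 mm from the reader's origin towards the head, 18 mm above the worktop; axes as the reader's
- jar: bystander, loose: clear sample jar 50 x 50 x 57 mm; origin at the centre of its underside
- bench_timer: bystander, loose: white bench timer 35 x 66 x 63 mm; origin at the centre of its underside
- dropper: bystander, loose: white dropper bottle with a blue cap, 33 x 34 x 83 mm; origin at the centre of its underside
- felt_pen: bystander, loose: felt pen lying down, 17 x 135 x 16 mm; origin at the centre of its underside
Not all that is in view belongs to the job. Leave any red or turquoise look-alike of the blank_a alone.

How it is judged:
By the outcome, as a careful person would: the job done as asked, in the order asked, and still so for the second after the job is handed in, while the arm keeps its last pose, push and grip.
It also fails if it takes over 72 s, if anything falls off the work surface, if the arm or the gripper's body presses on something with over 40 N, if the wrist force passes 120 N, or if a joint passes its speed limit or range.

## Working session

There is one attempt and no reset: what is moved stays moved. The work goes in short steps, Python scripts to look and compute and a tool call to move; the robot and the scene stay as the last step left them, time stands still between calls to the robot, and variables do not carry over. Pictures are saved under pics/ and viewed, at most 10 in all, crops included, and the job is handed in when it is done.

Besides the shell and the picture viewer there is one more tool, called after "Call:" by a JSON object that holds its "op" and its "data". carry_out: Moves the arm, as the interface text tells. Its arguments: {"type":"object","properties":{"deltas":{"type":"array"}},"required":["deltas"]}

```bash
mkdir -p pics; ls
python3 - <<'E'
from cell import ctrl
import cv2,numpy as np
for n in("top","scene"):
    im=ctrl.get_image(n);cv2.imwrite(f"pics/{n}0.png",im[:,:,::-1])
    c=ctrl.calibration(n);print(n,c["mtx"].round(1).tolist(),(-c["R"].T@c["t"]).round(0))
s=ctrl.read_state();print(s["clock"],s["eef_pos"],s["tool_rot"],s["width"],ctrl.grip_depth)
E
```

```text
pics
top [[495.0, 0.0, 313.1], [0.0, 495.0, 205.7], [0.0, 0.0, 1.0]] [ 517.   17. 1391.]
scene [[491.3, 0.0, 322.3], [0.0, 491.3, 198.3], [0.0, 0.0, 1.0]] [  79. -863.  942.]
0.1 [275.30122565 588.20487126 230.48267355] [-3.13987569e+00 -1.26269130e-05  2.70376356e+00] 85.60955532401954 18.700000000000003
```

View pics/top0.png

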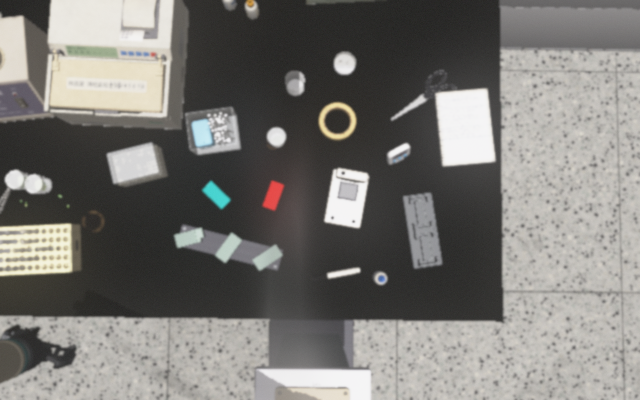

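View pics/scene0.png

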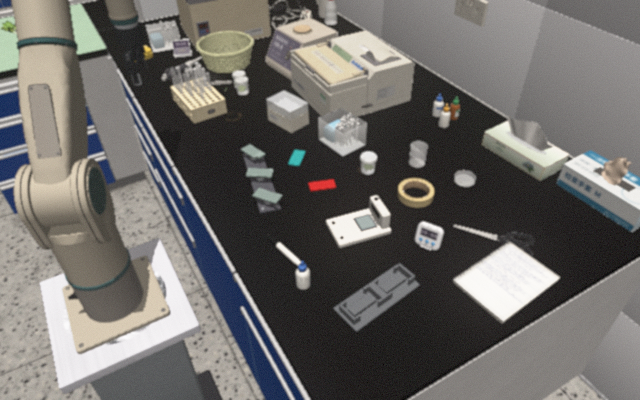

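The top view shows the stand with plates at (188,237), (228,247) and (267,258). The case is at (422,230) and the reader at (347,197) with its head at the upper end. Turquoise (216,194) and red (273,195) are decoys, to be left alone.

```bash
cat > h.py <<'E'
from cell import ctrl
import cv2,numpy as np
from scipy.spatial.transform import Rotation as Ro
def ray(c,uv,z):
    K,R,t=[np.array(c[k],float) for k in("mtx","R","t")]
    uv=np.atleast_2d(np.array(uv,float));d=np.c_[uv,np.ones(len(uv))]@np.linalg.inv(K).T@R
    o=-R.T@t
    return (o+d*((z-o[2])/d[:,2])[:,None])
def proj(c,X):
    p=(np.atleast_2d(X)@np.array(c["R"]).T+np.array(c["t"]).ravel())@np.array(c["mtx"]).T
    return p[:,:2]/p[:,2:]
def tri(c1,u1,c2,u2):
    A=[]
    for c,u in((c1,u1),(c2,u2)):
        P=np.array(c["mtx"])@np.c_[c["R"],np.array(c["t"]).ravel()]
        A+=[u[0]*P[2]-P[0],u[1]*P[2]-P[1]]
    A=np.array(A);return np.linalg.lstsq(A[:,:3],-A[:,3],rcond=None)[0]
def blobs(m,amin,amax):
    cs,_=cv2.findContours(m.astype(np.uint8),cv2.RETR_EXTERNAL,cv2.CHAIN_APPROX_NONE)
    return [c for c in cs if amin<cv2.contourArea(c)<amax]
def rect(c,cont,z):
    "rectangle in world plane z from a contour: centre, (long,short), yaw of long side"
    w=ray(c,cont.reshape(-1,2),z)[:,:2].astype(np.float32)
    b=cv2.boxPoints(cv2.minAreaRect(w));e=[b[1]-b[0],b[2]-b[1]];l=[np.linalg.norm(x) for x in e]
    k=int(l[1]>l[0]);v=e[k]
    return b.mean(0).round(1),np.round([l[k],l[1-k]],1),round(float(np.degrees(np.arctan2(v[1],v[0])))%180,1), cv2.contourArea(w)/(l[0]*l[1])
def tool(st):return Ro.from_euler("xyz",st["tool_rot"])
def delta(st,p,yaw):
    "tool-frame turn (deg) and shift (m) from the state to TCP p, tool down, with tool x at yaw deg (world)"
    R=tool(st);T=Ro.from_euler("xyz",[180,0,yaw],degrees=True)
    return (R.inv()*T).as_rotvec(degrees=True).round(2),(R.inv().apply(np.array(p)-st["eef_pos"])/1000).round(4)
E
python3 - <<'E'
from h import *
im=cv2.imread("pics/top0.png");c=ctrl.calibration("top")
hsv=cv2.cvtColor(im,cv2.COLOR_BGR2HSV)
for u in[(188,237),(228,247),(267,258),(208,232),(347,225),(410,230),(422,220)]:print(u,im[u[1],u[0]],hsv[u[1],u[0]])
m=(im[:,:,1]>110)&(np.indices(im.shape[:2])[0]>150)
for b in blobs(m,60,3000):
    x=b.reshape(-1,2).mean(0)
    if 150<x[0]<450 and x[1]<290:print(x.round(),rect(c,b,34))
m=(hsv[:,:,2]>60)&(im[:,:,1]<150)
for b in blobs(m,500,4000):
    x=b.reshape(-1,2).mean(0)
    if 150<x[0]<450 and 180<x[1]<290:print("case/stand",x.round(),rect(c,b,28),rect(c,b,8))
E
```

```text
(188, 237) [195 204 187] [ 74  21 204]
(228, 247) [200 210 193] [ 72  21 210]
(267, 258) [187 195 181] [ 73  18 195]
(208, 232) [122 114 117] [131  17 122]
(347, 225) [214 217 219] [ 18   6 219]
(410, 230) [154 152 151] [110   5 154]
(422, 220) [157 153 153] [120   6 157]
[380. 278.] (array([ 404.8, -180. ], dtype=float32), array([34.6, 32.8], dtype=float32), 45.6, np.float32(0.8179742))
[343. 272.] (array([418.1, -79.3], dtype=float32), array([92.5, 18.4], dtype=float32), 100.6, np.float32(0.8187506))
[227. 247.] (array([483., 238.], dtype=float32), array([299.2,  82.3], dtype=float32), 76.0, np.float32(0.64879864))
[422. 230.] (array([ 536.6, -294.6], dtype=float32), array([198.2,  78.4], dtype=float32), 8.8, np.float32(0.9505881))
[215. 194.] (array([626.9, 273.8], dtype=float32), array([78.3, 38.7], dtype=float32), 45.9, np.float32(0.9290623))
[346. 198.] (array([623.8, -86. ], dtype=float32), array([157.8, 104.4], dtype=float32), 170.4, np.float32(0.94999546))
[397. 156.] (array([ 737.2, -228.1], dtype=float32), array([61.2, 33.5], dtype=float32), 90.8, np.float32(0.6985483))
case/stand [422. 230.] (array([ 537. , -295.9], dtype=float32), array([208.9,  87.2], dtype=float32), 8.6, np.float32(0.9458318)) (array([ 537.3, -300.4], dtype=float32), array([212. ,  88.5], dtype=float32), 8.6, np.float32(0.94583184))
```

Run:
```python
from h import *
s=ctrl.read_state();c=ctrl.calibration("wrist");R=tool(s)
print(np.array(c["mtx"]).round(1).tolist());o=-np.array(c["R"]).T@np.array(c["t"]).ravel()
print("cam in tool",R.inv().apply(o-s["eef_pos"]).round(1),"axes in tool (rows x,y,z)",R.inv().apply(np.array(c["R"])).round(3))
print("axes tool world",R.as_matrix().round(2).tolist())
for yaw in(166,76,-14):print(yaw,delta(s,[483,238,300],yaw))
```

```text
[[359.2, 0.0, 313.8], [0.0, 359.2, 202.4], [0.0, 0.0, 1.0]]
cam in tool [  82.1   -0.6 -142.2] axes in tool (rows x,y,z) [[-0.001  1.    -0.001]
 [-0.946 -0.001 -0.324]
 [-0.324  0.     0.946]]
axes tool world [[-0.91, 0.42, -0.0], [0.42, 0.91, -0.0], [0.0, -0.0, -1.0]]
166 (array([-1.000e-01, -1.000e-02, -1.109e+01]), array([-0.3366, -0.2292, -0.0691]))
76 (array([-8.000e-02,  7.000e-02,  7.891e+01]), array([-0.3366, -0.2292, -0.0691]))
-14 (array([-2.0000e-02,  1.4000e-01,  1.6891e+02]), array([-0.3366, -0.2292, -0.0691]))
```

Call:
{"op": "carry_out", "data": {"deltas": [0,0,0,-0.045,-0.0335,0.0045,-1,0,0,0,-0.045,-0.0335,0.0045,-1,0,0,0,-0.045,-0.0335,0.0045,-1,0,0,0,-0.045,-0.0335,0.0045,-1,0,0,0,-0.045,-0.0335,0.0045,-1,0,0,0,-0.045,-0.0335,0.004,-1,0,0,-5.5,-0.045,-0.0335,0.004,-1,0,0,-5.5,0,0,0,-1,0,0,0,0,0,0,-1]}}

```text
clock: 1.23
eef_pos: [461.5, 242.2, 200.5]
tool_rot: [-3.141, -0.001, 2.893]
force: [0.7, -0.1, 0.2]
width: 85.4
gripper_force: 0.0
```

Run:
```python
from h import *
s=ctrl.read_state();print(s["clock"],s["eef_pos"].round(1),np.degrees(s["tool_rot"]).round(2),np.abs(s["qd"]).max().round(3))
c=ctrl.calibration("wrist");im=ctrl.get_image("wrist")[:,:,::-1];cv2.imwrite("pics/w1.png",im)
import pickle;pickle.dump({k:np.array(c[k]) for k in("mtx","R","t")},open("w1.pkl","wb"))
```

```text
1.225 [461.5 242.2 200.5] [-1.7999e+02 -5.0000e-02  1.6578e+02] 0.037
```

View pics/w1.png

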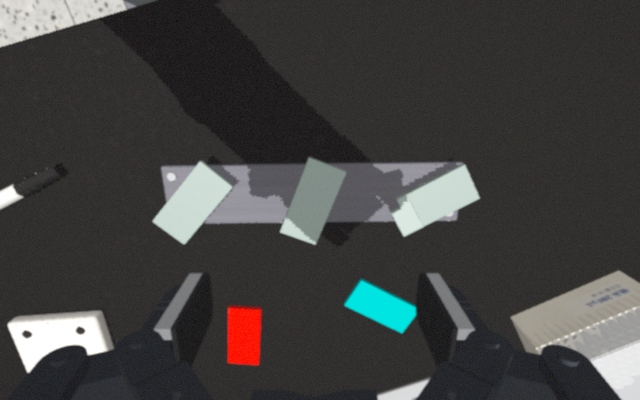

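The wrist view shows plates at (193,202), (313,200) and (436,200). The right one has a paler left end and what looks like a notch near (397,203). I'll confirm that in an enlarged crop, using a second camera position for heights.

Call:
{"op": "carry_out", "data": {"deltas": [0,0,0,0,0.05,0,-1,0,0,0,0,0.05,0,-1,0,0,0,0,0,0,-1,0,0,0,0,0,0,-1]}}

```text
clock: 1.78
eef_pos: [484.7, 339.8, 200.3]
tool_rot: [-3.14, -0.001, 2.897]
force: [-0.4, -0.9, -0.6]
width: 85.4
gripper_force: 0.0
```

```bash
cat >> h.py <<'E'
import pickle
def snap(n):
    c=ctrl.calibration("wrist");im=np.ascontiguousarray(ctrl.get_image("wrist")[:,:,::-1]);cv2.imwrite(f"pics/{n}.png",im)
    pickle.dump({k:np.array(c[k]) for k in("mtx","R","t")},open(n+".pkl","wb"));return load(n)
def load(n):return pickle.load(open(n+".pkl","rb")),cv2.imread(f"pics/{n}.png")
def plates(im):
    b=cv2.GaussianBlur(im,(3,3),0).astype(int);m=(b[:,:,1]-b[:,:,2]>6)&(b[:,:,1]-b[:,:,2]<60)&(b[:,:,1]>90)
    m=cv2.morphologyEx(m.astype(np.uint8),cv2.MORPH_OPEN,np.ones((3,3)))
    return sorted(blobs(m,1200,8000),key=lambda k:k[:,0,0].mean())
E
python3 - <<'E'
from h import *
s=ctrl.read_state();print(s["clock"],s["eef_pos"].round(1),np.degrees(s["tool_rot"]).round(2))
w2=snap("w2");w1=load("w1")
cen=[]
for c,im in(w1,w2):
    P=plates(im);cen.append([])
    for b in P:
        M=cv2.minAreaRect(b);cen[-1].append(M[0]);print(np.round(M[0],1),np.round(M[1],1),rect(c,b,34))
for a,b in zip(*cen):
    print(tri(w1[0],a,w2[0],b).round(1))
im=w1[1]
cv2.imwrite("pics/crop1.png",cv2.resize(im[140:260,140:490],None,fx=2.28,fy=2.28,interpolation=cv2.INTER_CUBIC))
E
```

```text
1.775 [484.7 339.8 200.3] [-1.7991e+02 -4.0000e-02  1.6596e+02]
[192.1 203.2] [42.9 79.8] (array([457.7, 127.6], dtype=float32), array([78.4, 37.6], dtype=float32), 124.5, np.float32(0.95438933))
[312.4 201.6] [40.9 82.1] (array([483.4, 233.7], dtype=float32), array([77.6, 37. ], dtype=float32), 144.5, np.float32(0.945423))
[433.5 200. ] [39.5 88.7] (array([509.1, 340.6], dtype=float32), array([77.6, 39. ], dtype=float32), 105.6, np.float32(0.9199114))
[ 83.1 203.4] [45.6 76.7] (array([457.7, 128.5], dtype=float32), array([79.7, 37.8], dtype=float32), 124.3, np.float32(0.95835304))
[202.1 201.9] [43.6 80.3] (array([483.6, 234.6], dtype=float32), array([78.4, 37.8], dtype=float32), 144.5, np.float32(0.9440604))
[322.8 201.9] [39.4 83.9] (array([509.3, 340.6], dtype=float32), array([77.1, 37.8], dtype=float32), 105.5, np.float32(0.90759695))
[457.8 127.1  31. ]
[482.3 234.7  33.9]
[508.2 341.3  34.6]
```

View pics/crop1.png

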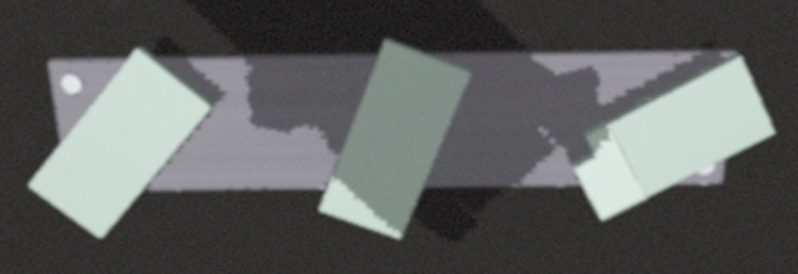

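Candidates in w1 are (192,203), (312,202) and (434,200). The left and middle plates have four whole corners, though the middle one has a shadow edge that resembles a frosted end. The right one has the square step at its upper-left corner and a paler left end, so it is the marked plate, with its +x pointing to world yaw of about -74.5°. The two-view heights of the plate tops are 31–34.6 mm, which agrees with 34. I'll take the left blank first.

Run:
```python
from h import *
s=ctrl.read_state();print(s["qpos"].round(2))
print(delta(s,[457.7,128.2,90],124.4),delta(s,[457.7,128.2,16],124.4))
```

```text
[-0.65  0.58 -0.02  1.72  0.01  0.85  0.66]
(array([-1.00e-01,  1.00e-02,  4.15e+01]), array([-0.0249, -0.2109,  0.1108])) (array([-1.00e-01,  1.00e-02,  4.15e+01]), array([-0.0249, -0.2108,  0.1848]))
```

Call:
{"op": "carry_out", "data": {"deltas": [0,0,0,-0.006,-0.053,0.0277,-1,0,0,0,-0.006,-0.053,0.0277,-1,0,0,0,-0.006,-0.053,0.0277,-1,0,0,0,-0.007,-0.052,0.0277,-1,0,0,10.4,0,0,0,-1,0,0,10.4,0,0,0,-1,0,0,10.4,0,0,0,-1,0,0,10.4,0,0,0,-1,0,0,0,0,0,0,-1,0,0,0,0,0,0,-1]}}

```text
clock: 3.08
eef_pos: [458.5, 128.6, 90.2]
tool_rot: [-3.142, 0.0, 2.172]
force: [0.8, -0.3, 0.4]
width: 85.6
gripper_force: 0.0
```

Run:
```python
from h import *
s=ctrl.read_state()
print(delta(s,[457.7,128.2,16],124.4),s["qpos"].round(2))
```

```text
(array([-0.  ,  0.01,  0.04]), array([ 0.0001, -0.0009,  0.0742])) [-0.43  0.63  0.15  2.12 -0.22  0.41  0.49]
```

Call:
{"op": "carry_out", "data": {"deltas": [0,0,0,0,-0.001,0.03,-1,0,0,0,0,0,0.025,-1,0,0,0,0,0,0.019,-1,0,0,0,0,0,0,-1,0,0,0,0,0,0,1,0,0,0,0,0,0,1,0,0,0,0,0,0,1,0,0,0,0,0,0,1,0,0,0,0,0,0,1,0,0,0,0,0,0,1,0,0,0,0,0,0,1]}}

```text
clock: 4.45
eef_pos: [458.4, 128.7, 17.0]
tool_rot: [3.14, 0.0, 2.17]
force: [-0.5, -0.8, 7.1]
width: 34.7
gripper_force: 59.2
```

Call:
{"op": "carry_out", "data": {"deltas": [0,0,0,0,0,-0.02,1,0,0,0,0,0,-0.04,1,0,0,0,0,0,-0.05,1,0,0,0,-0.046,-0.015,-0.0137,1,0,0,0,-0.046,-0.015,-0.0137,1,0,0,0,-0.046,-0.015,-0.0137,1,0,0,0,-0.046,-0.015,-0.0137,1,0,0,0,-0.046,-0.015,-0.0137,1,0,0,0,-0.046,-0.015,-0.0137,1,0,0,0,-0.046,-0.015,-0.0137,1,0,0,0,-0.046,-0.015,-0.0137,1,0,0,0,-0.046,-0.015,-0.0137,1]}}

```text
clock: 5.95
eef_pos: [579.9, -290.9, 250.2]
tool_rot: [3.141, 0.0, 2.17]
force: [0.5, 0.5, -0.5]
width: 34.4
gripper_force: 60.1
```

Call:
{"op": "carry_out", "data": {"deltas": [0,0,-9.2,0,0,0,1,0,0,-9.2,0,0,0,1,0,0,-9.2,0,0,0,1,0,0,-9.2,0,0,0,1,0,0,-9.2,0,0,0,1,0,0,-9.2,0,0,0,1,0,0,-9.2,0,0,0,1,0,0,0,0,0,0,1,0,0,0,0,0,0,1,0,0,0,0,0,0,1]}}

```text
clock: 7.2
eef_pos: [579.7, -289.5, 249.4]
tool_rot: [-3.141, -0.0, -2.991]
force: [0.0, 0.6, -1.1]
width: 34.1
gripper_force: 60.1
```

Run:
```python
from h import *
s=ctrl.read_state();print(s["clock"],s["eef_pos"].round(1),np.degrees(s["tool_rot"]).round(2),s["qpos"].round(2),s["width"])
snap("w3")
```

```text
7.2 [ 579.7 -289.5  249.4] [-1.7999e+02 -1.0000e-02 -1.7136e+02] [ 0.47  0.61 -0.08  1.5   0.05  1.04  2.1 ] 34.090598488934134
```

View pics/w3.png

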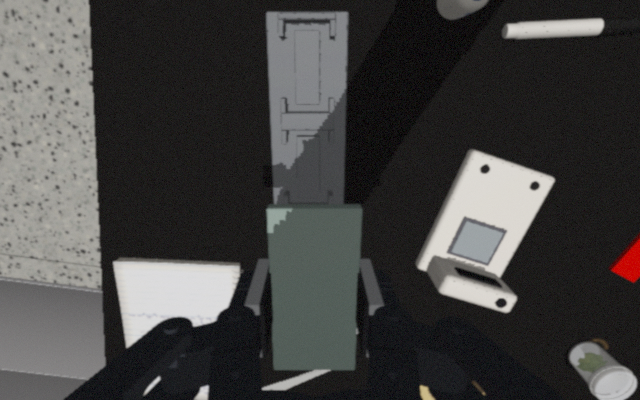

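w3 shows the blank held square in the fingers. The case's near end is at row 12, its sides at columns 268–348, and the near-pocket rail at (294–322, 28–106). The reader is at (485,225) with its head at (470,280). I'll take a second camera position for the case's height and far end.

Call:
{"op": "carry_out", "data": {"deltas": [0,0,0,-0.04,0,0,1,0,0,0,-0.04,0,0,1,0,0,0,0,0,0,1,0,0,0,0,0,0,1]}}

```text
clock: 7.75
eef_pos: [658.1, -277.6, 248.8]
tool_rot: [-3.142, -0.002, -2.99]
force: [0.1, 0.4, -0.6]
width: 34.7
gripper_force: 60.1
```

Run:
```python
from h import *
s=ctrl.read_state();print(s["clock"],s["eef_pos"].round(1))
c,im=snap("w4")
g=cv2.createCLAHE(3,(4,4)).apply(cv2.cvtColor(im,cv2.COLOR_BGR2GRAY))
x0,y0=proj(c,[[537,-296,28]])[0].astype(int);print(x0,y0)
print([p.round(0).tolist() for p in proj(c,[[440,-310,28],[635,-282,28]])])
a=max(0,y0-130)
cv2.imwrite("pics/crop2.png",cv2.resize(g[a:a+190,x0-90:x0+90],None,fx=3.1,fy=3.1,interpolation=cv2.INTER_CUBIC));print("origin",x0-90,a)
```

```text
7.75 [ 658.1 -277.6  248.8]
315 34
[[316.0, -95.0], [314.0, 142.0]]
origin 225 0
```

View pics/crop2.png

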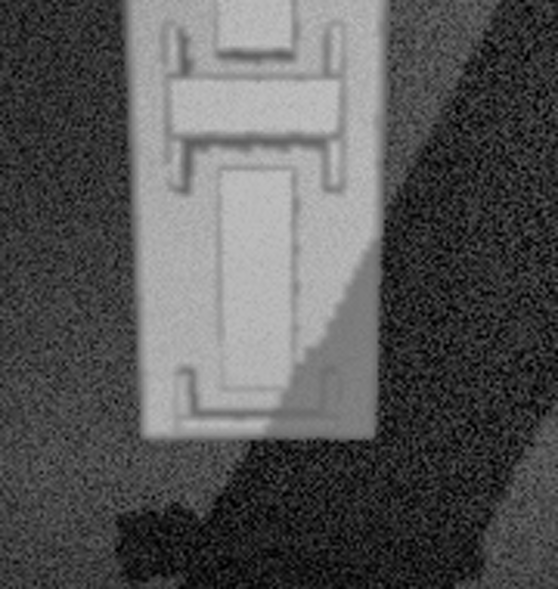

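crop2 (scale 3.1, origin 225,0) shows the divider top at crop (168–343, 77–137) and the far pocket's rail at (220–294, 168–387). The outer outline is only the 6 mm base. I'll take the same crop from w3 to triangulate.

Run:
```python
from h import *
c,im=load("w3")
g=cv2.createCLAHE(3,(4,4)).apply(cv2.cvtColor(im,cv2.COLOR_BGR2GRAY))
cv2.imwrite("pics/crop3.png",cv2.resize(g[0:210,220:400],None,fx=2.8,fy=2.8,interpolation=cv2.INTER_CUBIC))
```

```text
(no output)
```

View pics/crop3.png

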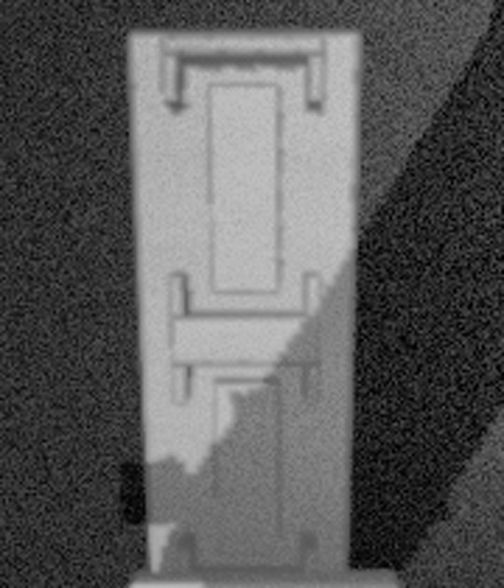

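Run:
```python
from h import *
a,b=load("w3")[0],load("w4")[0]
P3=lambda u:(np.array(u,float)+.5)/2.8-.5+[220,0]
P4=lambda u:(np.array(u,float)+.5)/3.1-.5+[225,0]
pairs={"divTL":((173,316),(169,77)),"divBL":((173,363),(172,137)),"farrailTL":((215,381),(220,168)),"farrailTR":((279,381),(294,168)),"nearrailBL":((212,292),(217,52)),"nearrailBR":((281,292),(294,52))}
for k,(u,v) in pairs.items():print(k,tri(a,P3(u),b,P4(v)).round(1))
r=ray(a,P3([(208,85),(278,85),(281,292),(212,292)]),18);print("near rail",r[:,:2].round(1).tolist(),r.mean(0))
r2=ray(b,P4([(220,168),(294,168),(294,387),(222,387)]),18);print("far rail",r2[:,:2].round(1).tolist(),r2.mean(0))
d=r2.mean(0)-r.mean(0);print("dist",np.linalg.norm(d),np.degrees(np.arctan2(d[1],d[0])))
print("div c",ray(a,P3((246,339.5)),28),ray(b,P4((255.5,107)),28))
# far end wall inner edge / lugs
print(ray(b,P4([(178,432),(335,432)]),28), "base corners",ray(b,P4([(142,437),(376,437)]),6),ray(a,P3([(128,33),(360,33)]),6))
# plate in gripper
print("held plate ends px z", )
```

```text
divTL [ 533.7 -330.1   25.1]
divBL [ 550.  -327.6   25.5]
farrailTL [ 555.7 -312.4   15.1]
farrailTR [ 552.2 -289.2   15.2]
nearrailBL [ 524.  -317.6   17.9]
nearrailBR [ 520.4 -293.9   18. ]
near rail [[457.3, -328.2], [453.8, -304.8], [520.3, -293.4], [524.0, -317.9]] [ 488.86277284 -311.062806     18.        ]
far rail [[555.9, -312.1], [552.4, -289.4], [618.4, -279.0], [622.0, -302.5]] [ 587.1773391  -295.73107117   18.        ]
dist 99.50284434635647 8.863639324456827
div c [[ 537.64359309 -303.38496983   28.        ]] [[ 538.18920128 -303.35246923   28.        ]]
[[ 637.2141734  -314.35929073   28.        ]
 [ 629.54184659 -263.91051572   28.        ]] base corners [[ 644.44843639 -327.83480676    6.        ]
 [ 632.30316017 -247.97399057    6.        ]] [[ 444.07783158 -358.23309294    6.        ]
 [ 432.18655289 -279.58469171    6.        ]]
held plate ends px z
```

Run:
```python
from h import *
s=ctrl.read_state();c,im=load("w4");R=tool(s)
q=np.array([(266,205),(362,205),(355,370),(270,370)])  # w3 pixels
c3,_=load("w3");w=ray(c3,q,266)
print(R.inv().apply(w-np.array([579.7,-289.5,249.4])).round(1))
print(delta(s,[587.2,-295.7,60],8.8+180),delta(s,[587.2,-295.7,8],188.8))
```

```text
[[ 38.6 -18.9 -16.5]
 [ 38.6  16.7 -16.5]
 [-38.3  16.8 -16.7]
 [-38.2 -20.5 -16.7]]
(array([-0.02, -0.09, -0.15]), array([ 0.0721, -0.0067,  0.1893])) (array([-0.02, -0.09, -0.15]), array([ 0.0721, -0.0067,  0.2413]))
```

Call:
{"op": "carry_out", "data": {"deltas": [0,0,0,0.018,-0.0017,0.0475,1,0,0,0,0.018,-0.0017,0.0475,1,0,0,0,0.018,-0.0017,0.0475,1,0,0,0,0.018,-0.0016,0.0468,1,0,0,0,0,0,0,1,0,0,0,0,0,0,1]}}

```text
clock: 8.55
eef_pos: [590.6, -295.7, 62.2]
tool_rot: [-3.14, 0.003, -2.99]
force: [0.4, 0.2, -0.7]
width: 34.2
gripper_force: 60.1
```

Run:
```python
from h import *
s=ctrl.read_state();print(delta(s,[587.2,-295.7,8],188.8))
```

```text
(array([-0.1 ,  0.19, -0.11]), array([0.0035, 0.0006, 0.0542]))
```

Call:
{"op": "carry_out", "data": {"deltas": [0,0,0,0.0035,0.0005,0.015,1,0,0,0,0,0,0.018,1,0,0,0,0,0,0.012,1,0,0,0,0,0,0.004,1,0,0,0,0,0,0,1,0,0,0,0,0,0,1]}}

```text
clock: 9.3
eef_pos: [585.5, -295.2, 11.4]
tool_rot: [-3.141, 0.001, -2.99]
force: [0.3, -0.6, -0.0]
width: 34.4
gripper_force: 60.1
```

Run:
```python
from h import *
s=ctrl.read_state();print(delta(s,[587.2,-295.7,8],188.8),s["force"])
```

```text
(array([-0.03,  0.03, -0.09]), array([-0.0016, -0.0008,  0.0034])) [ 0.33150667 -0.5960907  -0.02774978]
```

Call:
{"op": "carry_out", "data": {"deltas": [0,0,0,-0.0012,-0.0005,0.002,1,0,0,0,0,0,0.0015,1,0,0,0,0,0,0,1]}}

```text
clock: 9.68
eef_pos: [586.3, -295.3, 7.5]
tool_rot: [3.141, -0.0, -2.989]
force: [-0.3, -0.5, 0.5]
width: 34.1
gripper_force: 60.1
```

Call:
{"op": "carry_out", "data": {"deltas": [0,0,0,0,0,0,-1,0,0,0,0,0,0,-1,0,0,0,0,0,0,-1,0,0,0,0,0,0,-1,0,0,0,0,0,0,-1,0,0,0,0,0,-0.02,-1,0,0,0,0,0,-0.04,-1,0,0,0,0,0,-0.06,-1,0,0,0,0,0,-0.06,-1]}}

```text
clock: 10.8
eef_pos: [586.4, -295.3, 190.7]
tool_rot: [-3.141, 0.001, -2.989]
force: [0.7, -0.7, -0.4]
width: 85.3
gripper_force: 0.0
```

Run:
```python
from h import *
s=ctrl.read_state();c,im=snap("w5");print(s["eef_pos"].round(1),s["width"])
for b in plates(im):print(np.round(cv2.minAreaRect(b)[0]),rect(c,b,24))
p=[483.5,234.2]
print(s["qpos"].round(2),delta(s,[p[0],p[1],100],144.5))
```

```text
[ 586.4 -295.3  190.7] 85.28532164728578
[314. 176.] (array([ 586.1, -297. ], dtype=float32), array([74.1, 35.6], dtype=float32), 8.7, np.float32(0.9295598))
[ 0.47  0.68 -0.08  1.54  0.07  0.93  2.09] (array([-1.000e-02,  6.000e-02,  4.422e+01]), array([0.0216, 0.539 , 0.0904]))
```

Call:
{"op": "carry_out", "data": {"deltas": [0,0,0,0.0022,0.054,0,-1,0,0,0,0.0022,0.054,0,-1,0,0,0,0.0022,0.054,0,-1,0,0,0,0.0022,0.054,0,-1,0,0,0,0.0022,0.054,0,-1,0,0,0,0.0022,0.054,0,-1,0,0,0,0.0022,0.054,0,-1,0,0,0,0.0022,0.054,0,-1,0,0,0,0.0022,0.054,0,-1,0,0,0,0.0018,0.053,0,-1]}}

```text
clock: 12.1
eef_pos: [483.3, 236.1, 188.9]
tool_rot: [3.141, 0.002, -2.989]
force: [0.6, 0.1, 0.1]
width: 85.6
gripper_force: 0.0
```

Call:
{"op": "carry_out", "data": {"deltas": [0,0,8.8,0,0,0.018,-1,0,0,8.8,0,0,0.018,-1,0,0,8.8,0,0,0.018,-1,0,0,8.8,0,0,0.018,-1,0,0,9,0,0,0.018,-1,0,0,0,0,0,0,-1,0,0,0,0,0,0,-1]}}

```text
clock: 12.98
eef_pos: [483.9, 234.6, 98.6]
tool_rot: [3.14, 0.0, 2.525]
force: [0.5, 0.9, 1.1]
width: 85.5
gripper_force: 0.0
```

Run:
```python
from h import *
s=ctrl.read_state();print(delta(s,[483.5,234.2,16],144.5),s["qpos"].round(2))
c,im=snap("w6")
for b in plates(im):print(np.round(cv2.minAreaRect(b)[0]),rect(c,b,34))
```

```text
(array([0.08, 0.02, 0.17]), array([ 0.0002, -0.0007,  0.0826])) [-0.59  0.67  0.13  1.95 -0.16  0.53  0.61]
[313. 216.] (array([483.4, 234.3], dtype=float32), array([77. , 36.5], dtype=float32), 144.2, np.float32(0.9666302))
```

Call:
{"op": "carry_out", "data": {"deltas": [0,0,0,0,-0.0006,0.032,-1,0,0,0,0,0,0.03,-1,0,0,0,0,0,0.0205,-1,0,0,0,0,0,0,-1,0,0,0,0,0,0,1,0,0,0,0,0,0,1,0,0,0,0,0,0,1,0,0,0,0,0,0,1,0,0,0,0,0,0,1,0,0,0,0,0,0,1,0,0,0,0,0,0,1]}}

```text
clock: 14.4
eef_pos: [483.6, 234.0, 16.2]
tool_rot: [3.14, 0.001, 2.522]
force: [-1.9, -0.6, 6.8]
width: 34.2
gripper_force: 59.2
```

Run:
```python
from h import *
s=ctrl.read_state();print(delta(s,[488.9,-311.1,130],144.5),delta(s,[488.9,-311.1,130],188.8))
```

```text
(array([0.08, 0.03, 0.02]), array([-0.3208, -0.4407, -0.1143])) (array([  0.07,   0.06, -44.28]), array([-0.3208, -0.4407, -0.1143]))
```

Call:
{"op": "carry_out", "data": {"deltas": [0,0,0,0,0,-0.02,1,0,0,0,0,0,-0.05,1,0,0,0,0,0,-0.06,1,0,0,0,-0.0321,-0.0441,0,1,0,0,0,-0.0321,-0.0441,0,1,0,0,0,-0.0321,-0.0441,0,1,0,0,0,-0.0321,-0.0441,0,1,0,0,0,-0.0321,-0.0441,0,1,0,0,0,-0.0321,-0.0441,0,1,0,0,0,-0.0321,-0.0441,0,1,0,0,0,-0.0321,-0.0441,0,1,0,0,0,-0.0321,-0.0441,0,1]}}

```text
clock: 15.9
eef_pos: [487.8, -258.9, 145.5]
tool_rot: [3.141, 0.001, 2.522]
force: [0.6, -1.0, -0.2]
width: 34.1
gripper_force: 60.0
```

Call:
{"op": "carry_out", "data": {"deltas": [0,0,0,-0.0319,-0.0438,0,1,0,0,-8.9,0,0,0,1,0,0,-8.9,0,0,0,1,0,0,-8.9,0,0,0,1,0,0,-8.8,0,0,0,1,0,0,-8.8,0,0,0,1,0,0,0,0,0,0.04,1,0,0,0,0,0,0.04,1,0,0,0,0,0,0,1,0,0,0,0,0,0,1]}}

```text
clock: 17.15
eef_pos: [489.2, -311.7, 66.3]
tool_rot: [-3.141, 0.001, -2.988]
force: [0.6, -0.1, -1.1]
width: 34.4
gripper_force: 60.0
```

Run:
```python
from h import *
s=ctrl.read_state();print(s["eef_pos"].round(1),delta(s,[488.9,-311.1,8],188.8),s["width"])
```

```text
[ 489.2 -311.7   66.3] (array([-0.06,  0.06,  0.02]), array([0.0003, 0.0007, 0.0583])) 34.42375104365877
```

Call:
{"op": "carry_out", "data": {"deltas": [0,0,0,0.0003,0.0006,0.02,1,0,0,0,0,0,0.02,1,0,0,0,0,0,0.012,1,0,0,0,0,0,0.003,1,0,0,0,0,0,0,1,0,0,0,0,0,0,1]}}

```text
clock: 17.9
eef_pos: [488.5, -311.1, 10.8]
tool_rot: [-3.141, 0.001, -2.988]
force: [0.2, 0.1, -0.5]
width: 34.5
gripper_force: 60.0
```

Run:
```python
from h import *
s=ctrl.read_state();print(s["eef_pos"].round(1),delta(s,[488.9,-311.1,6.8],188.8),s["force"])
```

```text
[ 488.5 -311.1   10.8] (array([-0.05,  0.05,  0.01]), array([-0.0004, -0.    ,  0.004 ])) [ 0.21747039  0.11896862 -0.46772895]
```

Call:
{"op": "carry_out", "data": {"deltas": [0,0,0,0,0,0.002,1,0,0,0,0,0,0.002,1,0,0,0,0,0,0,1,0,0,0,0,0,0,-1,0,0,0,0,0,0,-1,0,0,0,0,0,0,-1,0,0,0,0,0,0,-1,0,0,0,0,0,0,-1,0,0,0,0,0,-0.02,-1,0,0,0,0,0,-0.04,-1,0,0,0,0,0,-0.06,-1,0,0,0,0,0,-0.06,-1]}}

```text
clock: 19.4
eef_pos: [487.9, -310.7, 189.2]
tool_rot: [-3.141, 0.001, -2.988]
force: [0.3, -0.9, 0.5]
width: 85.5
gripper_force: 0.0
```

Run:
```python
from h import *
s=ctrl.read_state();c,im=snap("w7");print(s["eef_pos"].round(1),s["width"])
for b in plates(im):print(np.round(cv2.minAreaRect(b)[0]),rect(c,b,24))
# reader look: window about (640,-80) at camera row ~180
print(delta(s,[640,-100,230],188.8))
```

```text
[ 487.9 -310.7  189.2] 85.46026349590896
[314. 176.] (array([ 487.7, -312.3], dtype=float32), array([76.5, 36.9], dtype=float32), 8.8, np.float32(0.95301723))
[314. 276.] (array([ 586.7, -296.4], dtype=float32), array([77.6, 36.7], dtype=float32), 8.8, np.float32(0.9732869))
(array([-0.03,  0.03,  0.02]), array([-0.1826,  0.1849, -0.0408]))
```

Both blanks lie in the pockets, at (487.7,-312.3) and (586.7,-296.4), both at yaw 8.8°. Next is the reader, from two camera positions on the way to the stand.

Call:
{"op": "carry_out", "data": {"deltas": [0,0,0,-0.0365,0.037,-0.008,-1,0,0,0,-0.0365,0.037,-0.008,-1,0,0,0,-0.0365,0.037,-0.008,-1,0,0,0,-0.0365,0.037,-0.008,-1,0,0,0,-0.0365,0.037,-0.008,-1,0,0,0,0,0,0,-1,0,0,0,0,0,0,-1]}}

```text
clock: 20.32
eef_pos: [639.5, -100.6, 226.6]
tool_rot: [-3.141, -0.0, -2.988]
force: [0.6, -0.8, -0.1]
width: 85.5
gripper_force: 0.0
```

Run:
```python
from h import *
s=ctrl.read_state();print(s["eef_pos"].round(1));snap("w8")
```

```text
[ 639.5 -100.6  226.6]
```

Call:
{"op": "carry_out", "data": {"deltas": [0,0,0,0,0.045,0,-1,0,0,0,0,0.045,0,-1,0,0,0,0,0,0,-1,0,0,0,0,0,0,-1]}}

```text
clock: 20.88
eef_pos: [625.9, -13.4, 226.2]
tool_rot: [-3.14, -0.001, -2.99]
force: [0.3, -0.4, -0.1]
width: 85.3
gripper_force: 0.0
```

Run:
```python
from h import *
s=ctrl.read_state();print(s["eef_pos"].round(1));snap("w9")
a,b=load("w8")[1],load("w9")[1]
p=[proj(load(n)[0],[[640,-85,18]])[0].astype(int) for n in("w8","w9")];print(p)
cr=[]
for im,q in zip((a,b),p):
    q=[min(max(q[0],65),574),min(max(q[1],130),269)];print(q[0]-65,q[1]-130)
    cr.append(cv2.resize(im[q[1]-130:q[1]+130,q[0]-65:q[0]+65],None,fx=2.2,fy=2.2,interpolation=cv2.INTER_CUBIC))
im=np.hstack(cr);print(im.shape);cv2.imwrite("pics/rd.png",im)
```

```text
[625.9 -13.4 226.2]
[array([330, 169]), array([242, 170])]
265 39
177 40
(572, 572, 3)
```

View pics/rd.png

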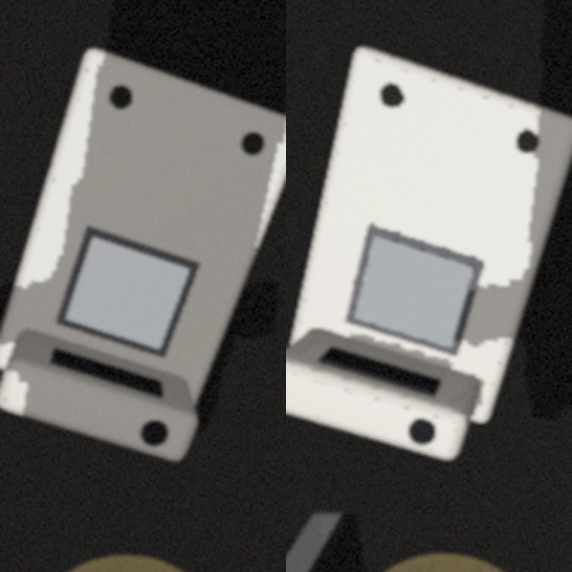

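rd.png shows the window quad at left-crop (88,229),(198,263),(163,354),(59,323) and right-crop (371,226),(482,262),(457,354),(349,322). The screw dots are at the near end, and the head is at the lower end.

Run:
```python
from h import *
a,b=load("w8")[0],load("w9")[0]
A=(np.array([(88,229),(198,263),(163,354),(59,323),(121,97),(253,143)],float)+.5)/2.2-.5+[265,39]
B=(np.array([(371-286,226),(482-286,262),(457-286,354),(349-286,322),(391-286,95),(527-286,141)],float)+.5)/2.2-.5+[177,40]
T=np.array([tri(a,u,b,v) for u,v in zip(A,B)]);print(T.round(1).tolist())
for c,U in((a,A),(b,B)):
    w=ray(c,U,18)[:,:2];m=w[:4].mean(0);d=w[4:].mean(0)
    e1=(w[3]-w[0]+w[2]-w[1]);e2=w[0]-w[1]+w[3]-w[2];f=w[4]-w[5]
    print("win",m.round(1),"yaw sides",[np.degrees(np.arctan2(v[1],v[0])).round(1) for v in(e1,e2,f,m-d)],np.linalg.norm(e1)/2,np.linalg.norm(e2)/2)
# whole base outline, white mask, from the top camera and wrist
for n,z in(("w9",16),("w8",16)):
    c,im=load(n);m=(im.min(2)>95);m=cv2.morphologyEx(m.astype(np.uint8),cv2.MORPH_CLOSE,np.ones((9,9)))
    for k in blobs(m,6000,60000):print(n,cv2.boundingRect(k),rect(c,k,z))
```

```text
[[617.5, -114.5, 14.0], [625.1, -63.2, 17.4], [671.7, -70.6, 13.0], [663.0, -121.5, 15.6], [560.0, -108.8, 17.5], [569.9, -49.7, 17.3]]
win [643.5 -92.6] yaw sides [np.float64(-9.5), np.float64(-98.5), np.float64(-99.5), np.float64(-9.6)] 45.59432980072178 51.18885191130739
win [643.5 -91.9] yaw sides [np.float64(-8.8), np.float64(-99.4), np.float64(-99.6), np.float64(-9.1)] 46.134185720404325 51.31211371484265
w9 (481, 302, 159, 98) (array([785.7, 325.4], dtype=float32), array([254.1,  88.9], dtype=float32), 72.1, np.float32(0.5184308))
w9 (167, 61, 143, 188) (array([634.9, -94.1], dtype=float32), array([174.2, 106.5], dtype=float32), 170.2, np.float32(0.9155305))
w9 (451, 0, 189, 114) (array([475.5, 190.8], dtype=float32), array([205.9,  58.3], dtype=float32), 76.5, np.float32(0.66077745))
w9 (0, 0, 83, 136) (array([ 577.2, -290.8], dtype=float32), array([116.8,  80.7], dtype=float32), 8.5, np.float32(0.5938229))
w8 (0, 197, 90, 164) (array([ 824.5, -396.8], dtype=float32), array([212.6, 109.7], dtype=float32), 4.2, np.float32(0.7336544))
w8 (261, 61, 142, 187) (array([633. , -90.4], dtype=float32), array([169.1, 103.2], dtype=float32), 171.2, np.float32(0.9368814))
w8 (65, 0, 106, 136) (array([ 578.2, -291.9], dtype=float32), array([116.7,  77.2], dtype=float32), 8.8, np.float32(0.9213818))
```

Run:
```python
from h import *
s=ctrl.read_state();print(delta(s,[509.2,340.6,110],105.5))
```

```text
(array([-1.000e-01,  5.000e-02,  8.313e+01]), array([0.0623, 0.3682, 0.1156]))
```

Call:
{"op": "carry_out", "data": {"deltas": [0,0,0,0.0089,0.0526,0,-1,0,0,0,0.0089,0.0526,0,-1,0,0,0,0.0089,0.0526,0,-1,0,0,0,0.0089,0.0526,0,-1,0,0,0,0.0089,0.0526,0,-1,0,0,0,0.0089,0.0526,0,-1,0,0,0,0.0089,0.0526,0,-1,0,0,10.4,0,0,0.014,-1,0,0,10.4,0,0,0.014,-1,0,0,10.4,0,0,0.014,-1,0,0,10.4,0,0,0.014,-1,0,0,10.4,0,0,0.014,-1]}}

```text
clock: 22.42
eef_pos: [509.8, 341.1, 155.7]
tool_rot: [-3.141, 0.001, 2.378]
force: [0.5, -0.1, 0.5]
width: 85.1
gripper_force: 0.0
```

Call:
{"op": "carry_out", "data": {"deltas": [0,0,10.4,0,0,0.015,-1,0,0,10.4,0,0,0.015,-1,0,0,10.3,0,0,0.015,-1,0,0,0,0,0,0,-1,0,0,0,0,0,0,-1]}}

```text
clock: 23.05
eef_pos: [509.3, 342.5, 111.6]
tool_rot: [3.141, 0.0, 1.847]
force: [-0.2, 0.5, 0.3]
width: 85.4
gripper_force: 0.0
```

Run:
```python
from h import *
s=ctrl.read_state();print(s["eef_pos"].round(1),delta(s,[509.2,340.6,16],105.5),s["qpos"].round(2))
c,im=snap("w10")
for b in plates(im):print(np.round(cv2.minAreaRect(b)[0]),rect(c,b,34))
```

```text
[509.3 342.5 111.6] (array([0.04, 0.01, 0.3 ]), array([-0.0018, -0.0006,  0.0956])) [-0.78  0.73  0.23  1.73 -0.24  0.7  -0.15]
[313. 211.] (array([509.4, 341.5], dtype=float32), array([76.6, 36.5], dtype=float32), 105.7, np.float32(0.93297803))
[616. 342.] (array([756.8, 301.8], dtype=float32), array([80.3, 32.9], dtype=float32), 122.1, np.float32(0.63927203))
```

View pics/w10.png

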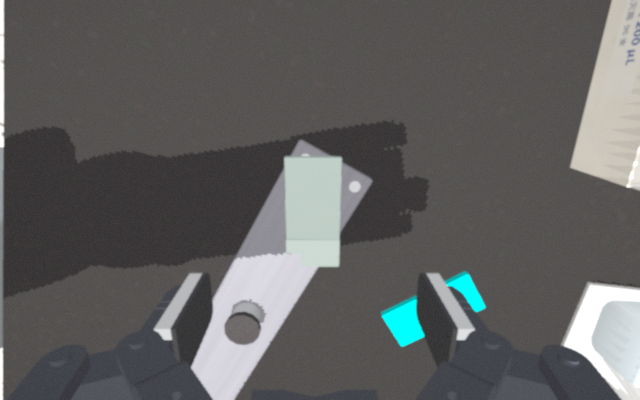

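w10 confirms it: the frosted end with the notch is at the bottom (313,252), and the plate centre is (509.4,341.5) with yaw 105.7−180°. I'll grasp it.

Call:
{"op": "carry_out", "data": {"deltas": [0,0,0,-0.001,-0.0003,0.035,-1,0,0,0,0,0,0.035,-1,0,0,0,0,0,0.0255,-1,0,0,0,0,0,0,-1,0,0,0,0,0,0,1,0,0,0,0,0,0,1,0,0,0,0,0,0,1,0,0,0,0,0,0,1,0,0,0,0,0,0,1,0,0,0,0,0,0,1,0,0,0,0,0,0,1]}}

```text
clock: 24.48
eef_pos: [508.9, 342.7, 17.0]
tool_rot: [3.14, -0.001, 1.845]
force: [-1.0, -0.8, 4.9]
width: 34.6
gripper_force: 59.4
```

Run:
```python
from h import *
s=ctrl.read_state();R=tool(s)
print(R.inv().apply(np.array([509.4,341.3,28])-s["eef_pos"]).round(1))
w=np.array([643.5,-92.2]);d=np.array([np.cos(np.radians(-9.5)),np.sin(np.radians(-9.5))]);o=w-28*d
t=[o[0],o[1],92+s["eef_pos"][2]-28];print(t,delta(s,t,170.5))
```

```text
[ -1.4   0.1 -11. ]
[np.float64(615.8840031569575), np.float64(-87.57866703590103), np.float64(81.00285104472374)] (array([ 1.100e-01,  1.000e-02, -6.477e+01]), array([-0.4431, -0.0135, -0.0644]))
```

Call:
{"op": "carry_out", "data": {"deltas": [0,0,0,0,0,-0.02,1,0,0,0,0,0,-0.04,1,0,0,0,0,0,-0.05,1,0,0,0,-0.0552,-0.0018,0,1,0,0,0,-0.0552,-0.0018,0,1,0,0,0,-0.0552,-0.0018,0,1,0,0,0,-0.0552,-0.0018,0,1,0,0,0,-0.0552,-0.0018,0,1,0,0,0,-0.0552,-0.0018,0,1,0,0,0,-0.0552,-0.0018,0,1,0,0,0,-0.0552,-0.0018,0,1]}}

```text
clock: 25.85
eef_pos: [614.6, -88.6, 127.2]
tool_rot: [3.14, 0.001, 1.845]
force: [0.7, 0.4, -0.2]
width: 34.3
gripper_force: 60.0
```

Call:
{"op": "carry_out", "data": {"deltas": [0,0,-9.3,0,0,0,1,0,0,-9.3,0,0,0,1,0,0,-9.3,0,0,0,1,0,0,-9.3,0,0,0,1,0,0,-9.2,0,0,0,1,0,0,-9.2,0,0,0,1,0,0,-9.2,0,0,0,1,0,0,0,0,0,0,1,0,0,0,0,0,0,1]}}

```text
clock: 26.98
eef_pos: [614.1, -87.1, 126.3]
tool_rot: [-3.141, 0.001, 2.973]
force: [0.4, 1.2, -0.6]
width: 34.2
gripper_force: 60.0
```

Run:
```python
from h import *
s=ctrl.read_state();print(s["eef_pos"].round(1),s["width"],delta(s,[614.5,-87.4,81],170.5))
```

```text
[614.1 -87.1 126.3] 34.22633853730954 (array([-0.03,  0.04, -0.15]), array([-0.0004, -0.0002,  0.0453]))
```

Call:
{"op": "carry_out", "data": {"deltas": [0,0,0,-0.0004,-0.0002,0.02,1,0,0,0,0,0,0.017,1,0,0,0,0,0,0.008,1,0,0,0,0,0,0,1,0,0,0,0,0,0,1,0,0,0,0,0,0,1,0,0,0,0,0,0,1]}}

```text
clock: 27.85
eef_pos: [614.6, -87.2, 81.0]
tool_rot: [3.142, 0.001, 2.976]
force: [0.5, 0.1, -1.0]
width: 34.2
gripper_force: 60.0
```

Run:
```python
from h import *
s=ctrl.read_state();R=tool(s);print(s["eef_pos"].round(1),s["width"],np.abs(s["qd"]).max(),delta(s,[614.5,-87.4,81],170.5))
c,im=snap("w11")
for b in plates(im):
    r=rect(c,b,s["eef_pos"][2]+17);print(np.round(cv2.minAreaRect(b)[0]),r)
t=ctrl.get_image("scene")[:,:,::-1]
cs=ctrl.calibration("scene");u=proj(cs,[[620,-90,90]])[0].astype(int)
a=cv2.resize(np.ascontiguousarray(t[u[1]-65:u[1]+65,u[0]-65:u[0]+65]),(400,400),interpolation=cv2.INTER_CUBIC)
b=im[:,120:520];cv2.imwrite("pics/fin.png",np.hstack([a,b]))
```

```text
[614.6 -87.2  81. ] 34.159679766267544 0.0030273984326425925 (array([0.  , 0.04, 0.01]), array([ 0.0001, -0.0003,  0.    ]))
```

View pics/fin.png

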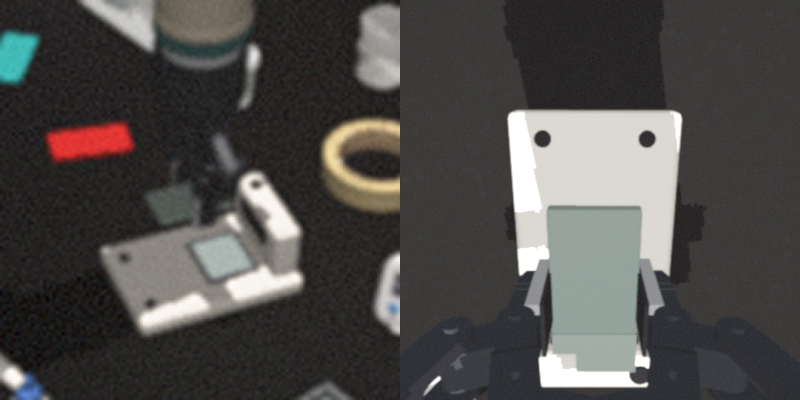

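The final view shows the plate level and in line with the reader: plate centre at column 594, screw dots centred at 594.5. The frosted, notched end points at the head and the arm is still.

```bash
python3 -c "
from cell import ctrl
print(ctrl.finish_job())"
```

```text
the job is handed in; nothing more can be done
None
```

I handed the job in at about 28 s: both blanks lie flat in the case pockets. The notched plate is held level and label side up, with its frosted end about 80 mm above the middle of the reader window and pointing at the head.

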